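Refit the washed intake cover on the nebuliser compressor

TASK

The nebuliser's washed air-intake cover is standing on its edge in the drying rack: put it back on the compressor. Lay it down first, rib side up, so that you can take it by its rib; then, with the cover tilted, tuck its orange tongue in under the blue lip, swing it down flat into its pocket and press until the yellow sprung catch snaps over its other end. Let go of it, and leave everything else on the table where it stands.

Things in the scene. Friction and masses are not known exactly. Their poses are not given: they have to be found in the camera images.
- cover: loose blue slotted intake cover, about 45 g: plate 56 (x) x 50 (y) x 8 (z) mm, 65 mm from tail face to tongue tip. Origin: centre of the plate's inner face; +z outward (rib side), +x to the tongue. Starts on edge in the rack, +y edge uppermost, x level along the rack's y, rib face to the rack's +x side; it leans 20 deg from upright, top to the rack's -x. Only its ends and top edge are free to take there
- cover_toe (a point): middle of the tip of the cover's orange tongue, on the inner face (cover x 37, y 0, z 0 mm); axes as the cover's. The tongue sticks out 9 mm beyond the plate (x 28 to 37 mm), is 34 mm wide in y and 4 mm thick (z 0 to 4 mm)
- cover_tail (a point): middle of the cover's opposite (tail) end, on the inner face (cover x -28, y 0, z 0 mm); axes as the cover's
- cover_rib (a point): middle of the top of the cover's white grip rib (cover x 0, y 0, z 20 mm); axes as the cover's. The rib stands 12 mm high on the outer face (z 8 to 20 mm), runs 32 mm along x and is 10 mm wide (y)
- pocket (a point): where the cover's origin sits when home, on the pocket's floor 78 mm above the table; z up, +x towards the lip; the seated cover's axes lie along these. Pocket: x -30 to 38.5 mm, y -27.5 to 27.5 mm, 6 mm deep (the seated plate stands 2 mm proud of the deck). The tongue end goes under the lip at +x, the tail under the catch at -x
- lip_edge (a point): middle of the lower edge of the blue overhanging lip (pocket x 29.5, y 0, z 8.5 mm); axes as the compressor's. The lip reaches from here in +x over the pocket's end wall, is 4 mm thick (top at pocket z 12.5 mm) and 68 mm wide
- compressor: white nebuliser compressor, fixed, 160 (x) x 190 (y) mm, flat deck 84 mm above the table, pocket in its middle. Origin: centre of its underside; +x towards the lip. A cup-holder ring 12 mm high stands on the deck at x 45, y -72 mm; a carrying handle, 80 mm high, runs round the +x end to x 100 mm. Stands to the robot's left or right, turned up to 0.3 rad
- catch (a joint): yellow sprung catch at the pocket's tail end, between two grey guides 9 mm high: 0 m = at rest, its nose reaching to pocket x -25.5 mm at z 9.4 mm below a steep ramp that rises to z 14 mm. The cover's tail pressed down on the ramp pushes it back against 1.3 N plus 250 N/m, some 4 to 8 N of push down; then it snaps back over the tail
- rack: grey drip tray, fixed, 130 (x) x 200 (y) x 10 mm high, with 6 mm white pegs. Origin: centre of its underside. The cover's lower edge rests on it, 10 mm up, between two 36 mm pegs behind and two 12 mm pegs in front, at y -16 and 16 mm; more 36 mm pegs at x -50 mm, short ones at y -85 and 85 mm. On the side away from the compressor, turned up to 0.3 rad
- clear (a point): a point on the table between rack and compressor: the table is clear 80 mm around it
- pill_case: purple seven-day pill case, 42 x 215 x 24 mm high, loose, long along its own y; origin at the centre of its underside
- ramekin_a: white ceramic ramekin, 86 mm across, 45 mm high, loose, standing between the compressor and the rack, farther from the robot than the clear table; origin at the centre of its underside
- ramekin_b: second identical white ramekin (86 mm across, 45 mm high), standing in the steel tray; origin at the centre of its underside
- crusher: clear acrylic pill crusher, 58 mm foot, 106 mm high with its 82 mm wide twist handle on top, loose, at the back; origin at the centre of its underside
- bottle: amber pill bottle with white cap, 48 mm across, 85 mm high, loose, at the back; origin at the centre of its underside
- steel_tray: stainless steel tray, 180 x 250 x 18 mm high, loose, far to one side; origin at the centre of its underside
- tumbler: green plastic drinking tumbler, 72 mm across, 95 mm high, loose, off to one side; origin at the centre of its underside
Things that resemble listed ones, but are neither listed nor needed, are in the scene too. Of the things that look like the cover, the smallest one is meant.

How it is judged:
On the way, in this order (a step that is already met when the one before it is completed fails the run):
1. the cover has been laid down flat, rib up, and let go of (angle between cover's own z axis and vertical below 0.2 rad and contact force between the fingers and cover below 0.05 N and linear speed of cover below 0.02 m/s), for 0.2 s.
2. the tongue is under the lip while the cover is still tilted (more than 4 degrees), tail up (x of cover_toe in the frame of pocket between 0.0315 and 0.0405 m and y of cover_toe in the frame of pocket between -0.006 and 0.006 m and z of cover_toe in the frame of pocket between -0.002 and 0.006 m and z of cover_tail in the frame of pocket above 0.005 m and angle between cover's own z axis and vertical between 0.07 and 0.8 rad), for 0.1 s.
At the end, for the whole second after the job is handed in: The cover lies flat in the compressor's pocket, rib up, both its ends within about 2 mm of the pocket floor, its tongue under the lip, the catch sprung back over its tail (within 2 mm of rest), at rest and released; no bystander has been shifted by more than 30 mm (x of cover_toe in the frame of pocket between 0.0335 and 0.04 m and y of cover_toe in the frame of pocket between -0.005 and 0.005 m and y of cover_tail in the frame of pocket between -0.005 and 0.005 m and z of cover_toe in the frame of pocket between -0.002 and 0.0022 m and z of cover_tail in the frame of pocket between -0.002 and 0.0022 m and value of joint catch below 0.002 m and angle between cover's own z axis and vertical below 0.1 rad and linear speed of cover below 0.01 m/s); the robot touches nothing.
It fails at once if one of the other things on the table is shifted by more than 30 mm (distance of any of pill_case, ramekin_a, ramekin_b, crusher, bottle, steel_tray, tumbler from where it was at the start of the episode above 0.03 m).
It also fails if it takes over 67 s, if anything falls off the work surface, if the arm or the gripper's body presses on something with over 40 N, if the wrist force passes 120 N, or if a joint passes its speed limit or range.

ROBOT

A 7-joint arm with a two-finger parallel gripper is mounted at the origin on the work surface. World frame = base frame: x ahead of the robot, y to its left, z up, the work surface at z = 0. Lengths are in m, angles in rad, forces in N, time in s.
With the tool pointing down it reaches from about 0.4 to 0.85 m from the base axis. Payload 10.4 kg.
Tool frame: the origin (TCP) lies on the centre line of the jaws, within the pads' length; the fingertips stand r.tip_extent ahead of it and the grasp point (between the pads) lies 3 mm ahead of it (r.tip_extent is the distance from the TCP to the fingertips, in m); z points along the fingers, y is the direction in which the jaws open and shut (so a half turn about z gives the same grasp; the last joint's range is limited). The gripper opens to 87 mm and grips with 3 to 60 N. Pads are 19 mm wide; open, the fingers measure 117 mm over their backs; the gripper's body (75 mm by 190 mm) begins 51 mm behind the grasp point.
Start: joints at [1.323, 0.332, -0.065, 1.46, 0.022, 1.35, -0.088], TCP at [0.139, -0.609, 0.245] pointing down, gripper open.
Joint ranges: [-2.6, 2.6], [-0.5, 2.12], [-1.47, 1.34], [0.16, 2.42], [-1.27, 4.41], [0.06, 2.06], [-2.6, 2.6]. Speed limits (rad/s): [2.22, 2.22, 2.79, 2.79, 3.14, 3.14, 3.14].

INTERFACE

Orientations are given as a unit quaternion [x, y, z, w].
In Python, from bench import r gives the robot as it stands. The module is installed in compiled form; this text tells all that it offers.
- The arm moves only by the shell command python3 -m jog 'ROWS' [FORCE]. ROWS is JSON, a list of rows, each a list of 5 numbers: the shift along the tool's x, y, z in cm, then the turn about the tool's z in rad, then the closure, from 0 (fully open) to 1 (shut). A call has exactly 10 rows; each row shifts and turns the pose as measured when the row begins, along the tool's axes as they then stand; what a row does not reach is not made up. A row lasts 1/10 s, in which the tool goes at most 50 mm and 8.59 degrees, less where a joint would pass 70% of its speed; a pose out of reach is approached as far as the arm can. A call with a gripper value outside its range is refused whole. The fingers move at their own pace and stop on an object; FORCE is the grip in N (left out, the last holds). Time passes only in rows, so rows that do not move let the fingers close, or fill a call up. It gives the time, the measured TCP pose, the force and the opening at its end, in the units of the state.
- r.read_state(): the state, without advancing time (a new reading comes with each control period).
- r.camera(name): name is "side" or "top" or "wrist"; returns a dict with "pixels" (480x640x3 uint8, red, green, blue), "fx", "fy", "cx", "cy" (pixels), "camera_from_world" (4x4, takes a point from world to camera coordinates). Camera axes: x right, y up, looking along -z (the intrinsics and any distortion apply to the point x, -y, -z); pixel columns grow to the right and rows downward; lengths in m; the calibration is good to about 2 mm. The wrist camera is an equidistant fisheye: a pixel r from the principal point sees the ray r / f radians off the axis. A picture is of the moment at which its call begins. There is no depth.
- r.close_job(): hands the job in, once; it reports no verdict.
The state is a dict: "time": time; "joint_positions": joint angles; "joint_vel": joint speeds; "joint_torque": joint torques, N m; "ee_pos": TCP position; "eef_rot": TCP orientation; "ft_force": force on the tool from outside, world axes, zero at the start; "torque": the same for the moment, N m; "width": finger opening in m.
Only numpy, scipy, OpenCV 4.12 (cv2) and the standard library are available. Lean on these libraries where they do the work, as an engineer would, in place of code of your own. Each camera call takes 0.05 s, during which the arm holds its last target. There are 200 camera calls.

## Working session

There is one attempt and no reset: what is moved stays moved. The work goes in short steps, Python scripts to look and compute and a shell command to move; the robot and the scene stay as the last step left them, time stands still between calls to the robot, and variables do not carry over. Pictures are saved under pics/ and viewed, about 8 in all and at most 12, crops included, and the job is handed in when it is done.

```bash
mkdir -p pics; cat > h.py <<'E'
import numpy as np,cv2
from scipy.spatial.transform import Rotation as R
from bench import r
def shot(n,save=None):
    c=r.camera(n)
    if save: cv2.imwrite('pics/'+save,c['pixels'][:,:,::-1])
    return c
def ray(c,u,v,fish=False):
    x=(u-c['cx'])/c['fx'];y=(v-c['cy'])/c['fy']
    if fish:
        t=np.hypot(x,y);s=np.sin(t)/max(t,1e-9);d=np.array([x*s,y*s,np.cos(t)])
    else: d=np.array([x,y,1.])
    d=d*[1,-1,-1]
    T=np.array(c['camera_from_world']);Ri=T[:3,:3].T
    return -Ri@T[:3,3],Ri@(d/np.linalg.norm(d))
def onz(c,u,v,z,fish=False):
    o,d=ray(c,u,v,fish);return o+d*(z-o[2])/d[2]
def proj(c,p,fish=False):
    T=np.array(c['camera_from_world']);q=(T[:3,:3]@np.array(p)+T[:3,3])*[1,-1,-1]
    if fish:
        rr=np.hypot(q[0],q[1]);t=np.arctan2(rr,q[2]);a=q[:2]/rr*t
    else:a=q[:2]/q[2]
    return np.array([c['cx']+c['fx']*a[0],c['cy']+c['fy']*a[1]])
E
python3 - <<'E'
from h import *
for n in('top','side','wrist'):
    c=shot(n,n+'0.png');print(n,c['fx'],c['cx'],c['cy'],np.round(c['camera_from_world'],3).tolist())
s=r.read_state();print(s,r.tip_extent)
E
```

```text
top 462.6398878576512 321.37224788967086 239.37495063201996 [[-0.025, -1.0, -0.011, -0.025], [0.985, -0.026, 0.169, -0.575], [-0.17, -0.007, 0.985, -1.166], [0.0, 0.0, 0.0, 1.0]]
side 526.4109903332385 313.95300864627495 242.0969912245939 [[0.993, -0.118, -0.014, -0.571], [0.09, 0.665, 0.742, -0.06], [-0.078, -0.738, 0.671, -1.532], [0.0, 0.0, 0.0, 1.0]]
wrist 371.64829954431775 322.33911046549093 248.2032553412626 [[0.223, -0.975, -0.002, -0.625], [0.94, 0.215, -0.266, 0.032], [0.26, 0.057, 0.964, -0.391], [0.0, 0.0, 0.0, 1.0]]
{'time': 0.15, 'joint_positions': array([ 1.32338619,  0.33273838, -0.06470569,  1.46075123,  0.02162483,
        1.34987756, -0.08849297]), 'joint_vel': array([-0.00080812, -0.00142126, -0.00021461, -0.00265569, -0.00234876,
        0.00074531, -0.00154394]), 'joint_torque': array([ 1.35510512e-03, -6.23629975e+01,  2.50402599e-02, -3.90142071e+01,
       -6.12730812e-02,  3.72626237e-02,  1.48712438e-04]), 'ee_pos': array([ 0.13926355, -0.60901601,  0.24392806]), 'eef_rot': array([ 9.93687101e-01,  1.12185808e-01, -9.39772453e-05, -5.30910034e-04]), 'ft_force': array([-0.61615474, -0.62379903,  0.19536548]), 'torque': array([-0.01811449,  0.01015245,  0.00220434]), 'width': 0.08721623634200473} 0.022
```

View pics/top0.png

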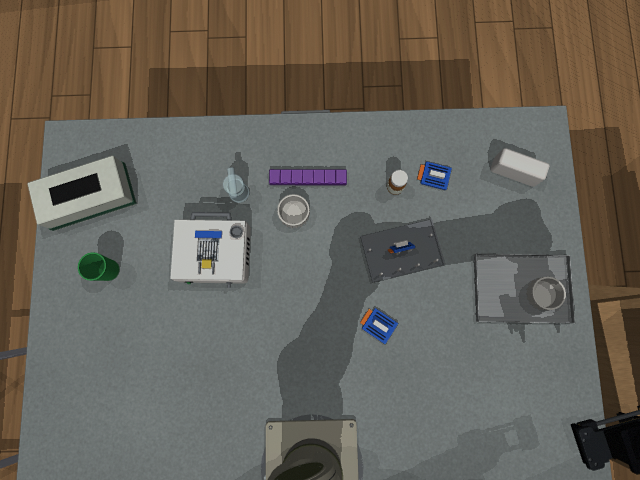

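View pics/side0.png

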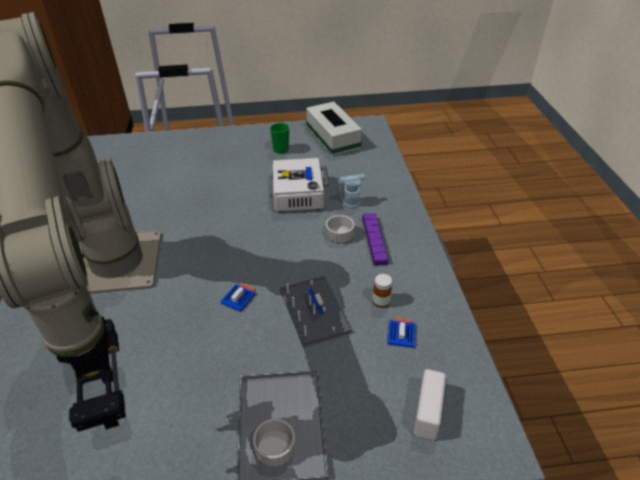

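The top view shows the compressor at about (210,250) with its lip towards +x, the rack at (401,250) with the cover standing in it at (402,247), and decoys at (380,325) and (435,175). I'll zoom in on the rack and the pocket.

```bash
python3 - <<'E'
from h import *
im=cv2.imread('pics/top0.png');sd=cv2.imread('pics/side0.png')
z=lambda i,x,y,w,h,s:cv2.resize(i[y:y+h,x:x+w],None,fx=s,fy=s,interpolation=cv2.INTER_CUBIC)
a=z(im,355,213,95,72,4);b=z(im,165,213,95,72,4);c=z(sd,275,270,95,72,4);d=z(sd,260,150,95,72,4)
cv2.imwrite('pics/z1.png',np.vstack([np.hstack([a,b]),np.hstack([c,d])]))
c=shot('top')
hsv=cv2.cvtColor(c['pixels'],cv2.COLOR_RGB2HSV)
for n,lo,hi in(('blue',(105,120,60),(125,255,255)),('org',(5,150,120),(18,255,255)),('yel',(22,150,120),(33,255,255))):
    m=cv2.inRange(hsv,lo,hi);k,l,st,ce=cv2.connectedComponentsWithStats(m)
    for i in range(1,k):
        if st[i,4]>5 and 160<ce[i][0]<460 and 150<ce[i][1]<350:print(n,st[i],ce[i].round(1))
# rack corners & compressor corners (eyeballed)
for n,z_,P in(('rack',.01,[(360,237),(431,219),(443,265),(372,283)]),('comp',.084,[(174,219.5),(247,220),(244,283),(170,280)])):
    print(n,[onz(c,*p,z_).round(3).tolist() for p in P])
E
```

```text
blue [421 162  31  28 457] [435.6 176.1]
blue [195 231  27   7 186] [207.8 234. ]
blue [390 242  25  11 101] [402.6 247.7]
blue [362 308  36  36 548] [379.7 325.7]
org [418 165   7  15  58] [420.7 171.8]
org [360 309  12  16  70] [365.8 316.7]
yel [202 260   9   8  71] [205.9 263.5]
rack [[0.585, -0.144, 0.01], [0.629, -0.339, 0.01], [0.503, -0.363, 0.01], [0.459, -0.171, 0.01]]
comp [[0.63, 0.339, 0.084], [0.624, 0.15, 0.084], [0.462, 0.157, 0.084], [0.475, 0.344, 0.084]]
```

View pics/z1.png

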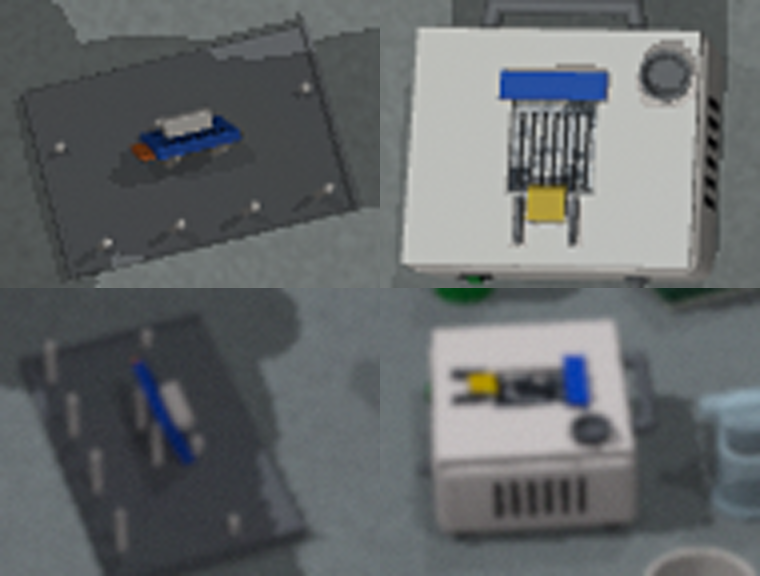

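The crops show the cover's inner top edge at about (393.8,252.5) to (415,248), tongue to the left (rack +y). The lip is at (208,234) and the catch at (206,263.5). Next I'll compute positions and go.

```bash
python3 - <<'E'
from h import *
c=shot('top')
a,b=onz(c,393.75,252.5,.057),onz(c,415,248,.057);print(a,b,a-b,(a+b)/2)
print('lip',onz(c,207.8,234,.0905),'catch',onz(c,205.9,263.5,.09))
s=r.read_state();Rt=R.from_quat(s['eef_rot']).as_matrix();print(Rt.round(3))
t=(a+b)/2;t[2]=.2
print('tool delta cm',Rt.T@(t-s['ee_pos'])*100)
E
```

```text
[ 0.53340094 -0.2260882   0.057     ] [ 0.54371629 -0.2816938   0.057     ] [-0.01031535  0.0556056   0.        ] [ 0.53855862 -0.253891    0.057     ]
lip [0.58880322 0.24908842 0.0905    ] catch [0.51337788 0.25274814 0.09      ]
[[ 0.975  0.223 -0.   ]
 [ 0.223 -0.975  0.001]
 [-0.    -0.001 -1.   ]]
tool delta cm [ 46.83914778 -25.7250565    4.43403103]
```

```bash
python3 -m jog '[[4.2,-2.3,0.2,0,0],[4.2,-2.3,0.2,0,0],[4.2,-2.3,0.2,0,0],[4.2,-2.3,0.2,0,0],[4.2,-2.3,0.2,0,0],[4.2,-2.3,0.2,0,0],[4.2,-2.3,0.2,0,0],[4.2,-2.3,0.2,0,0],[4.2,-2.3,0.2,0,0],[4.2,-2.3,0.2,0,0]]' 8
```

```text
time: 1.25
ee_pos: [0.504, -0.2868, 0.2219]
eef_rot: [0.995, 0.104, -0.001, 0.001]
ft_force: [1.2, -1.9, 0.5]
width: 0.0871
```

```bash
python3 -m jog '[[1.5,-1,0,0.015,0],[1.5,-1,0,0,0],[1,-1,0,0,0],[0,0,0,0,0],[0,0,0,0,0],[0,0,0,0,0],[0,0,0,0,0],[0,0,0,0,0],[0,0,0,0,0],[0,0,0,0,0]]'; python3 - <<'E'
from h import *
c=shot('wrist','w1.png');s=r.read_state()
Rt=R.from_quat(s['eef_rot']).as_matrix();print(Rt.round(3))
print(proj(c,s['ee_pos']+[0,0,-.15],True),[onz(c,320,240,.05,True)])
E
```

```text
time: 2.25
ee_pos: [0.5403, -0.2444, 0.221]
eef_rot: [0.995, 0.099, -0.001, 0.001]
ft_force: [-0.4, 0.1, -0.7]
width: 0.0871
[[ 0.98   0.197 -0.003]
 [ 0.197 -0.98  -0.001]
 [-0.003  0.001 -1.   ]]
[320.94115929 238.77693754] [array([ 0.53385429, -0.2447116 ,  0.05      ])]
```

View pics/w1.png

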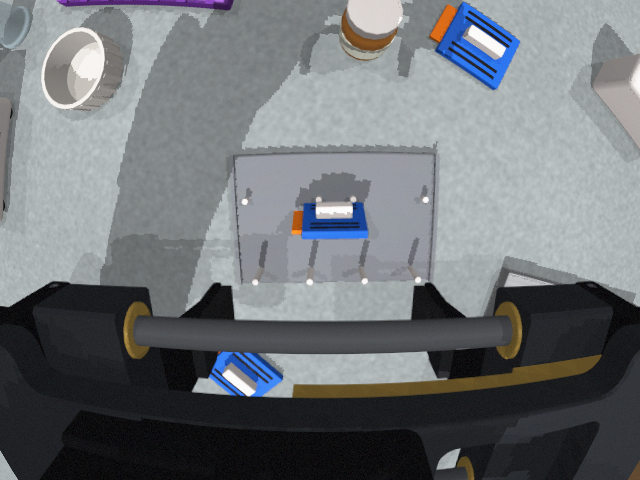

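The wrist view shows the cover at (303..368, 203..239) with the tongue at (297,222), and the rack nearly aligned with the tool.

```bash
python3 - <<'E'
from h import *
c=shot('wrist');s=r.read_state();print('cam',ray(c,320,240,True)[0])
Rt=R.from_quat(s['eef_rot']).as_matrix()
P=[onz(c,u,v,.01,True) for u,v in((235,154),(436,152),(432,283),(241,284))]
for p in P:print(p.round(4))
d=(P[0]-P[1]);e=P[3]-P[2];print('yaw',np.arctan2(-d[0],d[1]),np.arctan2(-e[0],e[1]),'cen',sum(P)/4)
hsv=cv2.cvtColor(c['pixels'],cv2.COLOR_RGB2HSV)[190:250,280:380]
m=cv2.inRange(hsv,(105,120,60),(125,255,255));ys,xs=np.nonzero(m);print(xs.min()+280,xs.max()+280,ys.min()+190,ys.max()+190)
for x in(305,320,335,350,365):
    k=ys[xs==x-280];print(x,k.min()+190,k.max()+190)
L,Q=onz(c,302.5,238.5,.057,True),onz(c,368.5,238,.057,True);print(L,Q,np.linalg.norm(L-Q),'mid tool',Rt.T@((L+Q)/2-s['ee_pos'])*100)
E
```

```text
cam [ 0.61208641 -0.23102603  0.36088219]
[ 0.5909 -0.1506  0.01  ]
[ 0.6319 -0.3387  0.01  ]
[ 0.5017 -0.3697  0.01  ]
[ 0.4622 -0.1759  0.01  ]
yaw 0.21454275534313594 0.20115144193215448 cen [ 0.54670768 -0.25872685  0.01      ]
302 367 202 239
305 203 238
320 219 238
335 219 238
350 219 238
365 218 237
[ 0.53400488 -0.22968011  0.057     ] [ 0.54546354 -0.28433048  0.057     ] 0.055838728352134034 mid tool [-0.26431831  1.23171213 16.40362052]
```

```bash
python3 -m jog '[[0.3,0.4,2,-0.01,0],[0.3,0.4,2,0,0],[0,0,2,0,0],[0,0,2,0,0],[0,0,2,0,0],[0,0,2,0,0],[0,0,1.5,0,0],[0,0,0,0,0],[0,0,0,0,0],[0,0,0,0,0]]' 8; python3 - <<'E'
from h import *
s=r.read_state();Rt=R.from_quat(s['eef_rot']).as_matrix()
mid=np.array([.53973,-.2570,.057]);yw=.21;rx=np.array([np.cos(yw),np.sin(yw),0]);ry=np.array([-np.sin(yw),np.cos(yw),0])
g=mid+.0086*rx+.0045*ry;g[2]=.045;print(Rt.T@(g-s['ee_pos'])*100,np.arctan2(Rt[1,0],Rt[0,0]))
E
```

```text
time: 3.35
ee_pos: [0.5497, -0.2515, 0.0834]
eef_rot: [0.995, 0.105, 0.0, 0.001]
ft_force: [-0.5, -0.1, -0.3]
width: 0.087
[-0.23039029 -0.13423529  3.83864458] 0.20976303587805006
```

```bash
python3 -m jog '[[-0.2,-0.1,1.3,0,0],[0,0,1.3,0,0],[0,0,1.2,0,0],[0,0,0,0,0],[0,0,0,0,0],[0,0,0,0,1],[0,0,0,0,1],[0,0,0,0,1],[0,0,0,0,1],[0,0,0,0,1]]' 8
```

```text
time: 4.35
ee_pos: [0.5488, -0.2516, 0.0446]
eef_rot: [0.995, 0.105, 0.002, 0.002]
ft_force: [0.0, 1.0, -1.0]
width: 0.0648
```

```bash
python3 -m jog '[[0,0,-1,0,1],[0,0,-2,0,1],[0,0,-3,0,1],[0,0,-3,0,1],[0,-4,0,0,1],[0,-4,0,0,1],[0,-4,0,0,1],[0,-4,0,0,1],[0,-4,0,0,1],[0,0,0,0,1]]' 8; python3 - <<'E'
from h import *
s=r.read_state();print(s['joint_positions'].round(2));shot('wrist','w2.png')
E
```

```text
time: 5.35
ee_pos: [0.5065, -0.05, 0.1446]
eef_rot: [0.995, 0.103, 0.005, 0.004]
ft_force: [-0.7, -0.7, 0.3]
width: 0.0649
[ 0.48  0.19 -0.52  1.87  0.12  1.09 -1.45]
```

View pics/w2.png

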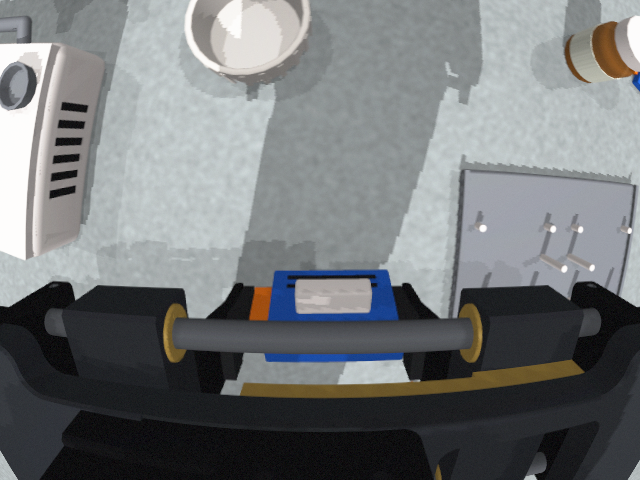

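The picture shows the cover held by its ends, rib side towards +x. I'll turn it in the air to its final heading before laying it down.

```bash
python3 -m jog '[[0,0,0.5,0.148,1],[0,0,0.5,0.148,1],[0,0,0.5,0.148,1],[0,0,0.5,0.148,1],[0,0,0.5,0.148,1],[0,0,0.5,0.148,1],[0,0,0.5,0.148,1],[0,0,0.5,0.148,1],[0,0,0.5,0.148,1],[0,0,0.5,0.148,1]]' 8;python3 -m jog '[[0,0,0.5,0.148,1],[0,0,0.5,0.14,1],[0,0,0.5,0.07,1],[0,0,0.5,0,1],[0,0,0.5,0,1],[0,0,0,0,1],[0,0,0,0,1],[0,0,0,0,1],[0,0,0,0,1],[0,0,0,0,1]]' 8; python3 - <<'E'
from h import *
s=r.read_state();print(s['joint_positions'].round(2));Rt=R.from_quat(s['eef_rot']).as_matrix();print(Rt.round(3))
E
```

```text
time: 6.4
ee_pos: [0.5067, -0.0646, 0.0975]
eef_rot: [0.86, -0.511, 0.002, 0.006]
ft_force: [0.6, 0.1, -0.4]
width: 0.0653
time: 7.4
ee_pos: [0.5035, -0.0685, 0.0722]
eef_rot: [0.817, -0.577, -0.008, 0.008]
ft_force: [-0.4, -0.0, -0.3]
width: 0.065
[-0.5   0.3   0.62  1.96 -0.2   0.96 -2.58]
[[ 0.335 -0.942 -0.023]
 [-0.942 -0.335 -0.004]
 [-0.004  0.023 -1.   ]]
```

Joint 7 is near its limit here, but this heading (about 0.34 rad) is fine for laying down. I'll back the turn off slightly and lower.

```bash
python3 -m jog '[[0,0,0.3,-0.1,1],[0,0,0.5,0,1],[0,0,0.5,0,1],[0,0,0.5,0,1],[0,0,0.5,0,1],[0,0,0.5,0,1],[0,0,0.2,0,1],[0,0,0.2,0,1],[0,0,0,0,1],[0,0,0,0,1]]' 5; python3 - <<'E'
from h import *
s=r.read_state();print(s['joint_positions'].round(2));Rt=R.from_quat(s['eef_rot']).as_matrix();print(Rt.round(3))
c=shot('wrist','w3.png');c2=shot('side');i=c2['pixels'][:,:,::-1]
p=proj(c2,s['ee_pos']).astype(int);z=cv2.resize(i[p[1]-40:p[1]+40,p[0]-40:p[0]+40],(480,480),interpolation=cv2.INTER_CUBIC)
cv2.imwrite('pics/j3.png',np.hstack([cv2.resize(c['pixels'][:,:,::-1],(480,360)),z[60:420,:300]]))
E
```

```text
time: 8.4
ee_pos: [0.5027, -0.069, 0.0376]
eef_rot: [0.843, -0.538, -0.009, 0.008]
ft_force: [-0.7, -0.6, -0.7]
width: 0.0651
[-0.46  0.36  0.58  1.99 -0.24  0.89 -2.46]
[[ 0.422 -0.906 -0.023]
 [-0.907 -0.422 -0.004]
 [-0.006  0.022 -1.   ]]
```

View pics/j3.png

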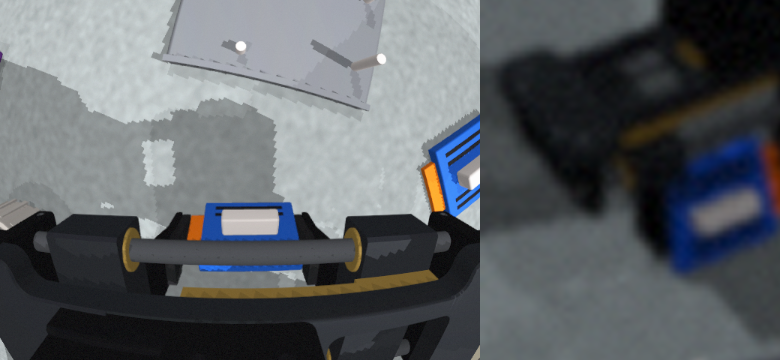

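```bash
python3 -m jog '[[0,0,0.2,0,1],[0,0,0.2,0,1],[-0.3,0,0.1,0,1],[-0.3,0,0.1,0,1],[-0.3,0,0.2,0,1],[-0.3,0,0.2,0,1],[-0.3,0,0.2,0,1],[-0.3,0,0.2,0,1],[0,0,0,0,1],[0,0,0,0,1]]' 4; python3 -m jog '[[0,0,0,0,0],[0,0,0,0,0],[0,0,0,0,0],[0,0,0,0,0],[0,0,0,0,0],[0,0,-2,0,0],[0,0,-2,0,0],[0,0,-3,0,0],[0,0,-3,0,0],[0,0,-3,0,0]]'; python3 - <<'E'
from h import *
c=shot('wrist','w4.png')
E
```

```text
time: 9.5
ee_pos: [0.4949, -0.0512, 0.0233]
eef_rot: [0.843, -0.537, -0.008, 0.007]
ft_force: [0.9, -1.2, 1.6]
width: 0.0651
time: 10.5
ee_pos: [0.4947, -0.0513, 0.1538]
eef_rot: [0.843, -0.538, -0.011, 0.01]
ft_force: [0.9, -0.4, 0.5]
width: 0.0871
```

View pics/w4.png

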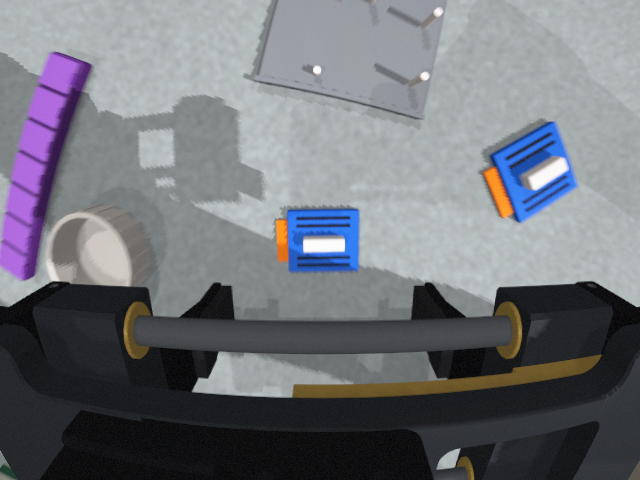

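The cover lies flat with its rib up: plate at (288..358, 208..272), rib at (324,244). Next I'll measure it.

```bash
cat > cov.py <<'E'
from h import *
def rib(c,u,v,z,fish=True,w=45,lo=(0,0,150),hi=(179,60,255)):
    u,v=int(u),int(v);hsv=cv2.cvtColor(c['pixels'],cv2.COLOR_RGB2HSV)
    m=cv2.inRange(hsv[v-w:v+w,u-w:u+w],(105,120,60),(125,255,255))
    k,l,st,ce=cv2.connectedComponentsWithStats(m);i=1+np.argmax(st[1:,4])
    cn=max(cv2.findContours((l==i).astype(np.uint8),cv2.RETR_EXTERNAL,cv2.CHAIN_APPROX_NONE)[0],key=len)[:,0]
    P=np.array([onz(c,a+u-w,b+v-w,z,fish)[:2] for a,b in cn],np.float32)
    return cv2.minAreaRect(P*1000)
E
python3 - <<'E'
from cov import *
c=shot('wrist');s=r.read_state();q=rib(c,324,240,.008);print('plate mm',q)
print('rib top centre',onz(c,324,243.5,.02,True), 'tongue',onz(c,281.5,240,.004,True))
Rt=R.from_quat(s['eef_rot']).as_matrix()
b=cv2.boxPoints(q);e=b[1]-b[0],b[2]-b[1];e=max(e,key=np.linalg.norm);ya=np.arctan2(*e[::-1]);print('yaw',ya,'tool yaw',np.arctan2(Rt[1,0],Rt[0,0]))
E
```

```text
plate mm ((490.88873291015625, -54.100704193115234), (55.775177001953125, 50.21867370605469), 24.757583618164062)
rib top centre [ 0.49267016 -0.05335798  0.02      ] tongue [ 0.52336675 -0.03790838  0.004     ]
yaw 0.43210152 tool yaw -1.136543055506238
```

```bash
python3 -m jog '[[0,0,0,-0.148,0],[0,0,0,-0.148,0],[0,0,0,-0.148,0],[0,0,0,-0.148,0],[0,0,0,-0.148,0],[0,0,0,-0.148,0],[0,0,0,-0.148,0],[0,0,0,-0.148,0],[0,0,0,-0.148,0],[0,0,0,-0.148,0]]'; cat > to.py <<'E'
import sys
from h import *
s=r.read_state();Rt=R.from_quat(s['eef_rot']).as_matrix()
x,y,z,w=map(float,sys.argv[1:5])
print('delta cm',(Rt.T@(np.array([x,y,z])-s['ee_pos'])*100).round(2),'turn',round(np.arctan2(Rt[1,0],Rt[0,0])-w,3),'tilt',Rt[:,2].round(3),'q',s['joint_positions'].round(2))
E
python3 to.py .4915 -.0538 .12 .432
```

```text
time: 11.6
ee_pos: [0.4969, -0.0487, 0.1513]
eef_rot: [0.983, 0.183, -0.012, -0.001]
ft_force: [-0.3, -0.4, -0.3]
width: 0.0872
delta cm [-0.61  0.3   3.14] turn -0.065 tilt [-0.024 -0.003 -1.   ] q [-0.52  0.16  0.57  1.91 -0.09  1.12 -1.12]
```

```bash
python3 -m jog '[[-0.6,0.3,2,-0.065,0],[0,0,2,0,0],[0,0,2,0,0],[0,0,2,0,0],[0,0,1,0,0],[0,0,0,0,0],[0,0,0,0,0],[0,0,0,0,0],[0,0,0,0,0],[0,0,0,0,0]]';python3 to.py .4915 -.0538 .034 .432
```

```text
time: 12.6
ee_pos: [0.4913, -0.0531, 0.0577]
eef_rot: [0.976, 0.219, -0.01, -0.002]
ft_force: [0.4, -0.2, 0.6]
width: 0.0869
delta cm [0.03 0.09 2.37] turn 0.01 tilt [-0.02  -0.001 -1.   ] q [-0.47  0.28  0.55  2.01 -0.18  0.92 -0.96]
```

```bash
python3 -m jog '[[0,0.1,1.2,0,0],[0,0,1.2,0,0],[0,0,0,0,0],[0,0,0,0,1],[0,0,0,0,1],[0,0,0,0,1],[0,0,0,0,1],[0,0,0,0,1],[0,0,0,0,1],[0,0,0,0,1]]' 10;python3 to.py .4915 -.0538 .034 .432
```

```text
time: 13.6
ee_pos: [0.4918, -0.054, 0.0323]
eef_rot: [0.976, 0.219, -0.009, -0.002]
ft_force: [-0.6, 0.2, 0.3]
width: 0.0394
delta cm [-0.03 -0.03 -0.17] turn 0.01 tilt [-0.019 -0.001 -1.   ] q [-0.45  0.33  0.53  2.02 -0.21  0.87 -0.93]
```

```bash
python3 -m jog '[[0,0,-0.12,0,1],[0,0,0,0,1],[0,0,0,0,1],[0,0,0,0,1],[0,0,0,0,1],[0,0,0,0,1],[0,0,-1,0,1],[0,0,-3,0,1],[0,0,-4,0,1],[0,0,-4,0,1]]' 10;python3 to.py .48 .10 .18 -.04
```

```text
time: 14.6
ee_pos: [0.4905, -0.0543, 0.1541]
eef_rot: [0.976, 0.219, -0.015, -0.001]
ft_force: [0.4, 1.4, -0.7]
width: 0.01
delta cm [  5.57 -14.43  -2.61] turn 0.481 tilt [-0.03  -0.004 -1.   ] q [-0.52  0.14  0.58  1.92 -0.08  1.13 -1.04]
```

```bash
python3 to.py .44 .245 .20 -.04; python3 -m jog '[[0.8,-2.8,-0.5,0.05,1],[0.8,-2.8,-0.5,0.05,1],[0.8,-2.8,-0.5,0.05,1],[0.8,-2.8,-0.5,0.05,1],[0.8,-2.8,-0.5,0.05,1],[0.2,-2.9,-0.5,0.05,1],[-0.2,-2.9,-0.5,0.05,1],[-0.5,-2.9,-0.5,0.05,1],[-0.8,-2.9,-0.5,0.05,1],[-0.8,-2.9,0,0.02,1]]' 10;python3 to.py .44 .245 .2 -.04
```

```text
delta cm [  8.08 -29.27  -4.55] turn 0.481 tilt [-0.03  -0.004 -1.   ] q [-0.52  0.14  0.58  1.92 -0.08  1.13 -1.04]
time: 15.6
ee_pos: [0.4547, 0.2386, 0.2156]
eef_rot: [0.999, -0.031, -0.006, 0.0]
ft_force: [0.8, 0.7, -0.6]
width: 0.0099
delta cm [-1.49 -0.55  1.58] turn -0.022 tilt [-0.013 -0.    -1.   ] q [-0.9   0.11  0.36  1.8  -0.05  1.25 -2.16]
```

```bash
python3 -m jog '[[-1.5,-0.5,0,-0.02,1],[0,0,0,0,1],[0,0,0,0,1],[0,0,0,0,1],[0,0,0,0,1],[0,0,0,0,1],[0,0,0,0,1],[0,0,0,0,1],[0,0,0,0,1],[0,0,0,0,1]]' 10; python3 - <<'E'
from h import *
c=shot('wrist','w5.png');print(r.read_state()['ee_pos'])
E
```

```text
time: 16.6
ee_pos: [0.4402, 0.2436, 0.2175]
eef_rot: [1.0, -0.022, -0.006, 0.0]
ft_force: [-0.6, -0.2, -1.1]
width: 0.0098
[0.44023425 0.2435653  0.2174641 ]
```

View pics/w5.png

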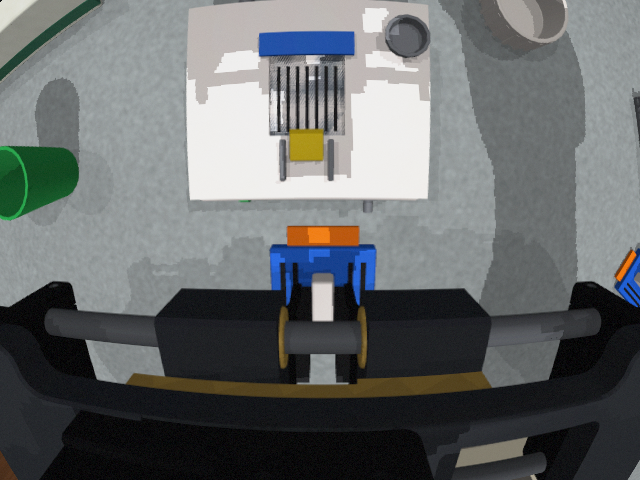

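The picture shows the lip at (260..354, 32..55), the pocket at columns 268..344, the catch at (307,145), and the held cover's tongue tip at (287..358, 227).

```bash
python3 - <<'E'
from h import *
c=shot('wrist');s=r.read_state();Rt=R.from_quat(s['eef_rot']).as_matrix()
hsv=cv2.cvtColor(c['pixels'],cv2.COLOR_RGB2HSV)
def comps(lo,hi,y0,y1):
    m=cv2.inRange(hsv,lo,hi);m[:y0]=0;m[y1:]=0
    k,l,st,ce=cv2.connectedComponentsWithStats(m);i=1+np.argmax(st[1:,4]);return l==i,st[i]
m,st=comps((105,120,60),(125,255,255),20,70);print('lip',st)
def edge(m,z,f,cols):
    Q=[]
    for x in cols:
        v=np.nonzero(m[:,x])[0]
        if len(v):Q.append(onz(c,x,v.max()+.5 if f=='max' else v.min()-.5,z,True))
    return np.array(Q)
x0,x1=st[0],st[0]+st[2]
L=edge(m,.0865,'max',range(x0+6,x1-6,3));k=np.polyfit(L[:,1],L[:,0],1);print('lip edge yaw',-np.arctan(k[0]),'resid',(np.polyval(k,L[:,1])-L[:,0]).std())
a,b=onz(c,x0-.5,38,.0905,True),onz(c,x1-.5,38,.0905,True);print('lip ends',a,b,'mid',(a+b)/2,np.linalg.norm(a-b))
print('lip edge mid',L.mean(0))
# deck near edge and side edges
print('deck near edge',onz(c,190,199,.084,True),onz(c,428,199,.084,True))
print('pocket sides',onz(c,268.5,90,.084,True),onz(c,344.5,90,.084,True),onz(c,268.5,125,.084,True),onz(c,345,125,.084,True))
y,sy=comps((22,120,90),(33,255,255),110,180);print('catch',sy,onz(c,sy[0],133,.092,True),onz(c,sy[0]+sy[2]-1,133,.092,True))
# tongue
t,st=comps((5,150,120),(20,255,255),215,255);print('tongue',st)
zt=s['ee_pos'][2]-.0335
T=edge(t,zt+.002,'min',range(st[0]+5,st[0]+st[2]-5,3));k=np.polyfit(T[:,1],T[:,0],1);print('tongue yaw',-np.arctan(k[0]),'mid',T.mean(0),'rel tool cm',Rt.T@(T.mean(0)-s['ee_pos'])*100)
a,b=onz(c,st[0]-.5,235,zt+.004,True),onz(c,st[0]+st[2]-.5,235,zt+.004,True);print('tongue w',np.linalg.norm(a-b),(a+b)/2)
print('tool yaw',np.arctan2(Rt[1,0],Rt[0,0]),Rt[:,2])
E
```

```text
lip [ 259   31   96   25 2210]
lip edge yaw -0.04807797478111413 resid 0.00015043025033438092
lip ends [0.59606971 0.28132325 0.0905    ] [0.5919689 0.2130281 0.0905   ] mid [0.59401931 0.24717568 0.0905    ] 0.0684181550274368
lip edge mid [0.58156923 0.24842041 0.0865    ]
deck near edge [0.48002764 0.34292493 0.084     ] [0.4714963  0.16072225 0.084     ]
pocket sides [0.55694746 0.27640969 0.084     ] [0.5538967  0.22152896 0.084     ] [0.53084198 0.27764655 0.084     ] [0.52792264 0.222251   0.084     ]
catch [ 289  129   34   32 1045] [0.5236421  0.26228505 0.092     ] [0.52241961 0.23911436 0.092     ]
tongue [ 287  226   72   20 1420]
tongue yaw -0.043499092042289654 mid [0.47656091 0.24106108 0.18598053] rel tool cm [3.67903757 0.09714809 3.10967391]
tongue w 0.03379452716652013 [0.47245667 0.24100339 0.18798053]
tool yaw -0.04298793156680518 [-1.10775699e-02 -6.01470498e-04 -9.99938461e-01]
```

```bash
python3 -m jog '[[2,-0.25,0,0.005,1],[2,-0.25,0,0,1],[2,-0.2,0.5,0,1],[2,-0.2,1,0,1],[2,-0.2,1,0,1],[0,0,1.5,0,1],[0,0,1.5,0,1],[0,0,1,0,1],[0,0,0,0,1],[0,0,0,0,1]]' 10; cat > rel.py <<'E'
from h import *
c=shot('wrist','last.png');s=r.read_state();Rt=R.from_quat(s['eef_rot']).as_matrix()
hsv=cv2.cvtColor(c['pixels'],cv2.COLOR_RGB2HSV)
O=np.array([.5521,.2489,.078]);w=-.048;px=np.array([np.cos(w),np.sin(w),0]);py=np.array([-np.sin(w),np.cos(w),0])
B=cv2.inRange(hsv,(105,120,60),(125,255,255));T=cv2.inRange(hsv,(5,150,120),(20,255,255))
T[:, :230]=0;T[:,420:]=0;T[330:]=0
k,l,st,ce=cv2.connectedComponentsWithStats(T)
if k>1:
    i=1+np.argmax(st[1:,4]);print('tongue',st[i]);t=l==i
    zt=s['ee_pos'][2]-.0335
    P=np.array([onz(c,x,np.nonzero(t[:,x])[0].min()-.5,zt+.002,True) for x in range(st[i,0]+5,st[i,0]+st[i,2]-5,3)]);m=P.mean(0)
    ty=(onz(c,st[i,0]-.5,st[i,1]+8,zt+.004,True)+onz(c,st[i,0]+st[i,2]-.5,st[i,1]+8,zt+.004,True))/2
    print('toe pocket x',(m-O)@px*1e3,'y',(ty-O)@py*1e3,'yaw',-np.arctan(np.polyfit(P[:,1],P[:,0],1)[0]))
top=st[i,1] if k>1 else 240
B[top:]=0;B[:,:200]=0;B[:,450:]=0
k,l,st,ce=cv2.connectedComponentsWithStats(B)
if k>1:
    i=1+np.argmax(st[1:,4]);b=l==i;print('lip',st[i])
    P=np.array([onz(c,x,np.nonzero(b[:,x])[0].max()+.5,.0865,True) for x in range(st[i,0]+6,st[i,0]+st[i,2]-6,3)])
    v=st[i,1]+st[i,3]//3
    e=(onz(c,st[i,0]-.5,v,.0905,True)+onz(c,st[i,0]+st[i,2]-.5,v,.0905,True))/2
    print('lip pocket x',(P.mean(0)-O)@px*1e3,'y',(e-O)@py*1e3,'yaw',-np.arctan(np.polyfit(P[:,1],P[:,0],1)[0]))
e=s['ee_pos']-O;print('tcp in pocket mm',(e@px*1e3).round(1),(e@py*1e3).round(1),(e[2]*1e3).round(1),'tool yaw',np.arctan2(Rt[1,0],Rt[0,0]).round(4),'z',Rt[:,2].round(3),'F',s['ft_force'].round(1))
E
python3 rel.py
```

```text
time: 17.7
ee_pos: [0.5416, 0.2519, 0.148]
eef_rot: [1.0, -0.022, -0.006, 0.0]
ft_force: [-0.3, -0.0, -0.1]
width: 0.0099
tongue [ 287  226   72   20 1426]
toe pocket x 25.80486036707212 y 1.473338283013112 yaw -0.04457901172790393
lip [ 262  176  126   34 4104]
lip pocket x 28.67453112527002 y 0.4410831125757443 yaw -0.04432051884870643
tcp in pocket mm -10.6 2.6 70.1 tool yaw -0.0443 z [-0.012  0.    -1.   ] F [ 1.1  0.3 -0.7]
```

View pics/last.png

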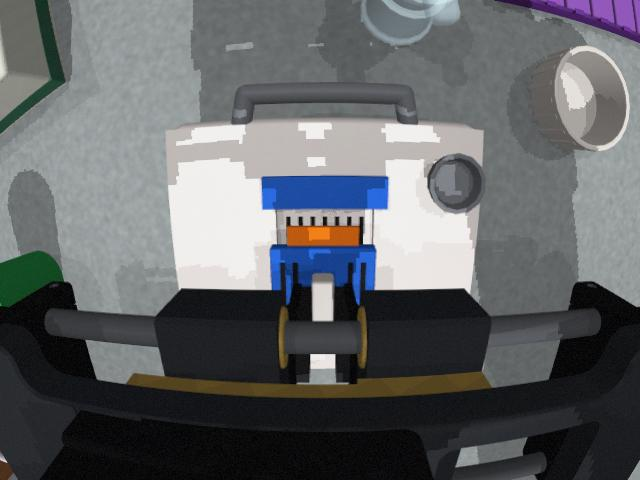

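```bash
python3 -m jog '[[0,0.1,1,0.003,1],[0,0,0.7,0,1],[0,0,0.3,0,1],[0,0,0.2,0,1],[0,0,0.2,0,1],[0,0,0.2,0,1],[0,0,0.2,0,1],[0,0,0,0,1],[0,0,0,0,1],[0,0,0,0,1]]' 8; python3 rel.py
```

```text
time: 18.75
ee_pos: [0.5436, 0.2515, 0.1213]
eef_rot: [1.0, -0.024, -0.003, -0.002]
ft_force: [1.4, -0.2, 1.5]
width: 0.0096
tongue [ 289  230   68   18 1224]
toe pocket x 26.034182554013427 y 1.1382343206721712 yaw -0.04723838130176401
lip [ 252  185  145   39 5420]
lip pocket x 28.6219217606601 y 0.4407148539177149 yaw -0.04010756298087078
tcp in pocket mm -8.6 2.2 43.2 tool yaw -0.0478 z [-0.006  0.003 -1.   ] F [1.3 0.4 0.6]
```

```bash
python3 -m jog '[[0,0.05,0.1,0,1],[0,0,0,0,1],[0.2,0,0,0,1],[0.2,0,0,0,1],[0.2,0,0,0,1],[0.2,0,0,0,1],[0,0,0,0,1],[0,0,0,0,1],[0,0,0,0,1],[0,0,0,0,1]]' 8; python3 rel.py; python3 - <<'E'
import cv2
i=cv2.imread('pics/last.png');cv2.imwrite('pics/c6.png',cv2.resize(i[170:320,220:420],None,fx=4,fy=4,interpolation=cv2.INTER_CUBIC))
E
```

```text
time: 19.8
ee_pos: [0.551, 0.2509, 0.1193]
eef_rot: [1.0, -0.024, -0.004, -0.001]
ft_force: [0.6, -0.7, 1.1]
width: 0.0098
tongue [289 240  68   8 523]
toe pocket x 28.319229736529905 y 0.9207733257534486 yaw -0.02476697605814253
lip [ 251  201  146   39 5470]
lip pocket x 28.567534678534003 y 0.46788653514475015 yaw -0.04177209699948496
tcp in pocket mm -1.2 2.0 41.3 tool yaw -0.0471 z [-0.008  0.003 -1.   ] F [-0.3  0.3  0.4]
```

View pics/c6.png

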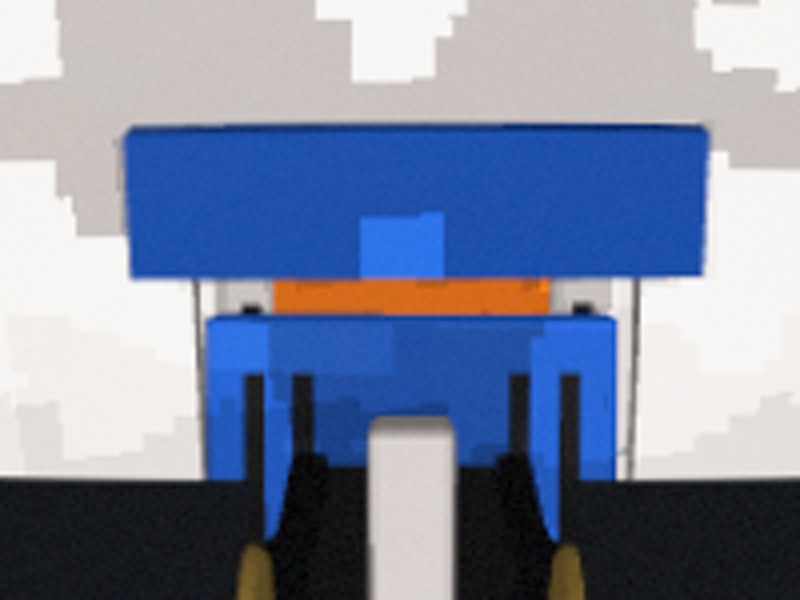

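The tongue is visibly under the lip, with 8 px of orange left out of 18. I'll nudge forward, then swing down.

```bash
python3 -m jog '[[0.1,0.04,0,0,1],[0,0,0,0,1],[0,0,0,0,1],[0,0,0.1,0,1],[0,0,0.1,0,1],[0,0,0.15,0,1],[0,0,0.15,0,1],[0,0,0.15,0,1],[0,0,0.15,0,1],[0,0,0,0,1]]' 8; python3 rel.py
```

```text
time: 20.85
ee_pos: [0.5528, 0.2506, 0.1182]
eef_rot: [1.0, -0.024, -0.003, -0.003]
ft_force: [0.5, -0.1, -0.2]
width: 0.0097
tongue [289 244  68   6 353]
toe pocket x 27.91792345971894 y 0.7485783927988878 yaw -0.0317175052695079
lip [ 250  205  147   39 5519]
lip pocket x 28.30575245614292 y 0.5323498838884738 yaw -0.04628832754779222
tcp in pocket mm 0.7 1.7 40.1 tool yaw -0.0479 z [-0.007  0.006 -1.   ] F [-0.3  0.1  0.8]
```

```bash
python3 -m jog '[[0,0,0.3,0,1],[0,0,0.3,0,1],[0,0,0.4,0,1],[0,0,0.4,0,1],[0,0,0.5,0,1],[0,0,0.5,0,1],[0,0,0.5,0,1],[0,0,0.5,0,1],[0,0,0.5,0,1],[0,0,0.5,0,1]]' 12; python3 rel.py
```

```text
time: 21.9
ee_pos: [0.5567, 0.2521, 0.1082]
eef_rot: [1.0, -0.025, -0.0, -0.012]
ft_force: [-26.5, -11.2, 64.5]
width: 0.0099
tongue [363 317   3   4   8]rel.py:11: RuntimeWarning: Mean of empty slice.
  P=np.array([onz(c,x,np.nonzero(t[:,x])[0].min()-.5,zt+.002,True) for x in range(st[i,0]+5,st[i,0]+st[i,2]-5,3)]);m=P.mean(0)
  ret = ret.dtype.type(ret / rcount)
Traceback (most recent call last):
  File "rel.py", line 13, in <module>
    print('toe pocket x',(m-O)@px*1e3,'y',(ty-O)@py*1e3,'yaw',-np.arctan(np.polyfit(P[:,1],P[:,0],1)[0]))
                                                                                    ~^^^^^
IndexError: too many indices for array: array is 1-dimensional, but 2 were indexed
```

The wrist reads 64 N, and the fingertips are at plate-top height for a flat cover. I'll ease off right away, open, lift and look.

```bash
python3 -m jog '[[0,0,-0.1,0,1],[0,0,0,0,1],[0,0,0,0,0.6],[0,0,0,0,0.6],[0,0,0,0,0.6],[0,0,0,0,0.6],[0,0,-1,0,0.6],[0,0,-3,0,0.6],[-2,0,-3,0,0.6],[-4,0,-3,0,0.6]]' 5; python3 - <<'E'
from h import *
c=shot('wrist','w7.png');s=r.read_state();p=proj(c,[.5521,.2489,.086],True).astype(int);print(p,s['ft_force'])
i=c['pixels'][:,:,::-1];cv2.imwrite('pics/c7.png',cv2.resize(i[max(p[1]-90,0):p[1]+70,p[0]-100:p[0]+100],None,fx=4,fy=3.7,interpolation=cv2.INTER_CUBIC))
E
```

```text
time: 22.95
ee_pos: [0.4965, 0.2502, 0.2087]
eef_rot: [1.0, -0.027, -0.003, -0.009]
ft_force: [-1.2, 1.5, 1.5]
width: 0.0345
[321 171] [2.61639954 3.08691601 4.28175556]
```

View pics/c7.png

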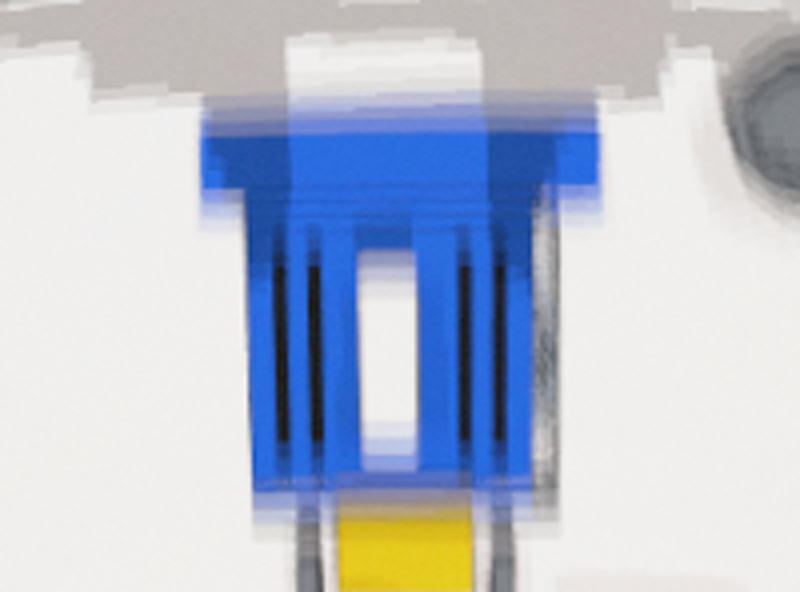

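```bash
python3 -m jog '[[-1,0,0,0,0.6],[0,0,0,0,0.6],[0,0,0,0,0.6],[0,0,0,0,0.6],[0,0,0,0,0.6],[0,0,0,0,0.6],[0,0,0,0,0.6],[0,0,0,0,0.6],[0,0,0,0,0.6],[0,0,0,0,0.6]]' 5; python3 - <<'E'
from h import *
c=shot('wrist','w8.png');p=proj(c,[.5521,.2489,.086],True).astype(int)
i=c['pixels'][:,:,::-1];b=cv2.resize(i[max(p[1]-60,0):p[1]+90,p[0]-100:p[0]+100],None,fx=4,fy=4,interpolation=cv2.INTER_CUBIC);cv2.imwrite('pics/c8.png',b)
O=np.array([.5521,.2489]);w=-.048;A=np.array([[np.cos(w),np.sin(w)],[-np.sin(w),np.cos(w)]])
hsv=cv2.cvtColor(c['pixels'],cv2.COLOR_RGB2HSV);B=cv2.inRange(hsv,(100,120,60),(125,255,255));Y=cv2.inRange(hsv,(22,120,90),(33,255,255))
def pk(u,v,z):return (A@(onz(c,u,v,z,True)[:2]-O)*1e3).round(1)
yy,yx=np.nonzero(Y[:p[1]+100]);print('yel box',yx.min(),yx.max(),yy.min(),yy.max(),'nose z9.4',pk((yx.min()+yx.max())/2,yy.min()-.5,.0874),'z14',pk((yx.min()+yx.max())/2,yy.min()-.5,.092))
for dx in(-30,-22,22,30):
    u=p[0]+dx;v=np.nonzero(B[p[1]-30:p[1]+100,u])[0]
    if len(v):print('plate tail at',u,v.max()+p[1]-30,pk(u,v.max()+p[1]-29.5,.086))
for dv in(-10,0,15):
    v=p[1]+dv;u=np.nonzero(B[v,p[0]-70:p[0]+70])[0]+p[0]-70;print('sides',pk(u.min()-.5,v,.086),pk(u.max()+.5,v,.086))
print(r.read_state()['ft_force'])
E
```

```text
time: 24.0
ee_pos: [0.4837, 0.252, 0.2169]
eef_rot: [1.0, -0.026, -0.001, -0.012]
ft_force: [0.2, 0.2, 0.2]
width: 0.0347
yel box 308 341 190 221 nose z9.4 [-25.9   0.1] z14 [-25.4   0. ]
plate tail at 294 191 [-27.4  22.5]
plate tail at 302 191 [-27.4  16.6]
plate tail at 346 191 [-27.5 -15.6]
plate tail at 354 190 [-26.7 -21.4]
sides [ 8.4 27.4] [  8.1 -22.3]
sides [ 1.  26.8] [  0.8 -22.4]
sides [-10.  27.] [-10.2 -22.4]
[ 0.10065454 -0.29358793  0.72093198]
```

View pics/c8.png

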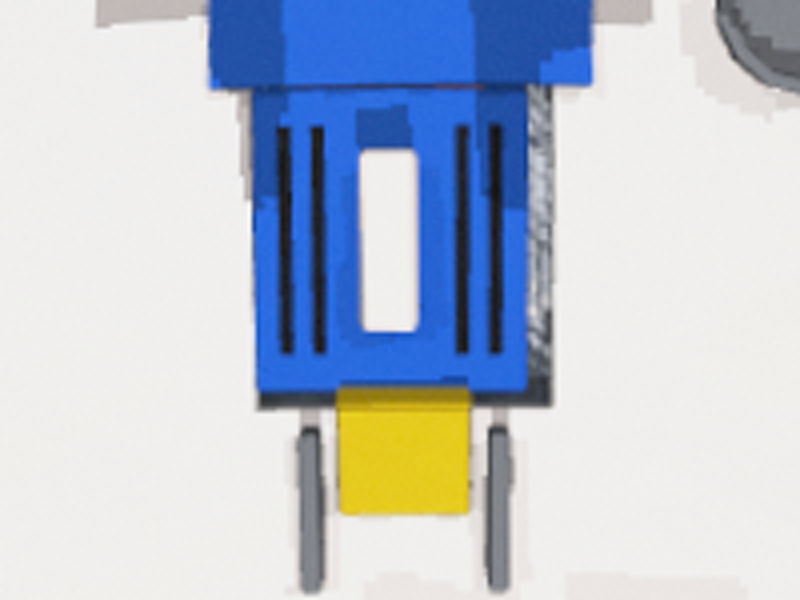

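The cover is seated: tail at pocket x -27.4 mm and catch nose at about -25.5 mm, its rest position, lying over the tail. y is about +2.3 mm, inside the 5 mm limit. The arm is clear, so I'm handing in.

```bash
python3 -c "
from h import *
print(r.close_job())"
```

```text
the job is handed in; nothing more can be done
None
```

The cover is back in the compressor pocket and the catch is over its tail. I handed the job in at about 24 s of robot time, well inside the 67 s limit; the system reports no verdict.

I took the cover from the rack by its ends and laid it flat, rib up, on the clear table. I then took it by the rib and tilted it by setting its tail on the catch. Next I slid the tongue under the lip, swung the cover down, pressed, and let go.

**Last checks:**

| Check | Measured | Required or at rest |
|---|---|---|
| Catch nose, pocket x | -25.4 to -25.9 mm | -25.5 mm at rest |
| Tail, pocket x | about -27.4 mm, under the nose | under the catch |
| Tongue tip, pocket x | about 37.6 mm, worked out from the tail | 33.5 to 40 mm |
| Sideways offset | about +2.3 mm, plate close against one pocket wall | within 5 mm |
| Fingertip height at full press | 8.2 mm above the pocket floor | 8 mm plate when flat |

- **Not measured directly:** the seating heights of the tongue and tail. I infer that the cover is flat from the fingertip height and the catch position. The toe position and tilt during the tuck came from geometry and the picture.
- **Press harder than needed:** the wrist reached about 64 N when the fingertips met the plate. That is under the 120 N limit, but the catch needed only 4 to 8 N.
- **Other objects:** I did not re-measure their positions; the arm kept clear of them by plan.

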